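# Hang a freshly painted jar on the drying rail

### The arm

A 7-joint arm with a two-finger parallel gripper is mounted at the origin on the work surface. World frame = base frame: x ahead of the robot, y to its left, z up, the work surface at z = 0. Lengths are in m, angles in degrees, forces in N, time in s.
With the tool pointing down it reaches from about 0.425 to 0.875 m from the base axis. Payload 4.7 kg.
Tool frame: the origin (TCP) lies at the centre of the arm's flange, where the gripper is bolted on; the fingertips stand 182 mm ahead of it and the grasp point (between the pads) lies 164 mm ahead of it; z points along the fingers, y is the line along which they close (so a half turn about z gives the same grasp; the last joint's range is limited). The gripper opens to 87 mm and grips with 3 to 60 N. Pads are 19 mm wide; open, the fingers measure 117 mm over their backs; the gripper's body (75 mm by 190 mm) begins 51 mm behind the grasp point.
Start: joints at [-70.984, 18.392, -4.016, 83.108, 1.295, 78.541, -3.26], TCP at [0.203, 0.617, 0.405] pointing down, gripper open.
Joint ranges: [-163.93, 163.93], [-17.29, 119.83], [-79.2, 71.16], [3.27, 140.29], [-89.18, 269.18], [5.43, 117.66], [-154.24, 154.24]. Speed limits (degrees/s): [147.25, 147.25, 180, 180, 180, 180, 180].

### API

Orientations are given as [roll, pitch, yaw] about the fixed x, y, z axes, in that order (R = Rz(yaw) Ry(pitch) Rx(roll)).
In Python, from cell import env gives the robot as it stands. The module is installed in compiled form; this text tells all that it offers.
- The arm moves only by the tool step_arm, never from a script. Its argument "steps" is one flat list of numbers, 5 for each row, row after row: the opening, from 0 (shut) to 1 (fully open), then the shift along the tool's x, y, z in mm, then the turn about the tool's z in degrees. In form: [grip, dx, dy, dz, roll, grip, dx, dy, dz, roll, ...]. A call has 1 to 12 rows; each row shifts and turns the commanded pose from where the row before left it, along the tool's axes as they then stand; what a row does not reach is not made up. A row lasts 1/8 s, in which the tool goes at most 62.5 mm and 10.7 degrees, less where a joint would pass 70% of its speed; a pose out of reach is approached as far as the arm can. A call with a gripper value outside its range is refused whole. The fingers move at their own pace and stop on an object; "grip_force" is the grip in N (left out, the last holds). Time passes only in rows, so rows that do not move let the fingers close. It gives the time, the measured TCP pose, the force, the opening and the grip force at its end, in the units of the state.
- env.get_obs(): the state, without advancing time (a new reading comes with each control period).
- env.read_camera(name): name is "side" or "top"; returns a dict with "image" (480x640x3 uint8, red, green, blue), "camera_matrix" (3x3 intrinsics, pixels), "R" (3x3) and "t" (3): a world point X has camera coordinates R X + t. Camera axes: x right, y down, z forward; pixel columns grow to the right and rows downward; lengths in m; the calibration is good to about 2 mm. A picture is of the moment at which its call begins. There is no depth.
- env.sign_off(): hands the job in; it is judged then, once.
The state is a dict: "time_s": time; "qpos": joint angles; "joint_velocities": joint speeds; "effort": joint torques, N m; "tool_pos": TCP position; "tool_rot": TCP orientation; "force": force on the tool from outside, world axes, zero at the start; "wrist_torque": the same for the moment, N m; "grip_width": finger opening in m; "grasp_force": force on a finger pad.
Only numpy, scipy, OpenCV 4.12 (cv2) and the standard library are available. Lean on these libraries where they do the work, as an engineer would, in place of code of your own. Each camera call takes 0.05 s, during which the arm holds its last target. There are 200 camera calls.

### The job

Hang the painted jar on the drying rail: pick it up by the wooden tab of its hanger, feed the steel head into the open end of the rail and slide it along inside until it meets the parking plunger and pushes that fully in. Work gently by feel without ramming or jamming the hanger, and press it home against the plunger's stop with about 10 newtons for a second. Then let go and leave the jar hanging there upright with the plunger in; keep the robot itself off the rail and do not disturb the other things on the table.

Things in the scene. Friction and masses are not known exactly. Their poses are not given: they have to be found in the camera images.
- hanger: White painted jar with its rail hanger, one rigid piece, 0.17 to 0.35 kg, starting upright on the table. Origin: centre of the jar's underside; z up. Jar 56 mm across, 75 mm high, steel lid to 81 mm; on it the wooden grip tab on the jar's axis. A steel arm, 8 mm high, 14 mm wide, runs from the tab to the hanger's -x at 100 mm height and carries the head plate.
- tab (a point): Grip point on the wooden tab, on the jar's axis 110 mm above its underside, axes as the hanger. The tab is 12 mm thick in x, 20 mm wide in y, and reaches from 81 to 125 mm height. Pinch it from above across its 20 mm (fingers closing along the hanger's y).
- head (a point): Centre of the hanger's steel head, axes as the hanger; at x = -52.5, y = 0, z = 100 mm in the hanger's frame. An upright plate 6 mm thick (x), 36 mm high (z), 56 mm long (y); its last 5 mm at either y end step down to 4.5 mm thick and 31 mm high.
- rail: Fixed drying rail: aluminium C-profile along y, 300 mm long, 15 mm (x) by 46 mm (z), on two wooden legs, top at 183 mm. Origin on the table under its middle. Channel inside 9 mm (x) by 40 mm (z); a 14 mm slot runs along the middle of its +x face. The head slides inside, axes parallel to the rail's, the arm through the slot, the jar on the +x side. Open only at the -y end.
- rail_mouth (a point): Centre of the channel's opening in the plane of the rail's open -y end, 160 mm above the table, axes as the rail; the hanger slides in along +y.
- plunger (a joint): Travel of the grey plunger in the channel along +y: 0 out (start), 0.020 m at its hard stop. It gives at about 6 N and stays where left. 10 N felt at the tool is right; from about 15 N the head jams askew (30 N on it fails). Its black knobbed clamp is set anew each time, unmeasured: plunger face 140 to 210 mm in from the mouth; feel for it.
- plain_jar: Bystander: a larger white painted jar without hanger, 66 mm in diameter, 112 mm high; origin at the centre of its underside.
- cup: Bystander: black lidded coffee cup, 82 mm at its widest, 114 mm high; origin at the centre of its underside.
- paint_pot: Bystander: small yellow paint pot, 32 mm in diameter, 62 mm high; origin at the centre of its underside.
- sponge: Bystander: sponge 80 x 50 x 30 mm; origin at the centre of its underside.
Not all that is in view belongs to the job. Leave any orange or yellow look-alike of the hanger alone.

How it is judged (in metres and radians):
On the way, in this order (a step that is already met when the one before it is completed fails the run):
1. the jar is lifted clear of the table in the fingers (height (world z) of hanger above 0.03 m and contact force between the fingers and hanger above 1 N), for 0.2 s.
2. the head has entered the rail through its open end, its centre 10 to 60 mm inside (y of head in the frame of rail_mouth between 0.01 and 0.06 m and x of head in the frame of rail_mouth between -0.004 and 0.004 m and z of head in the frame of rail_mouth between -0.005 and 0.005 m), for 0.1 s.
3. the plunger is pressed home against its stop: pushed in, with a press beyond what merely moves it, held for 0.4 s (value of joint plunger above 0.0175 m and contact force between hanger and rail above 8 N), for 0.4 s.
At the end, for the whole second after the job is handed in: Plunger in (at least 17.5 of its 20 mm); head inside the channel over 110 mm from the open end, within 4 mm across and 5 mm in height of its centre line; jar upright within 0.15 rad, parallel to the rail within 0.12 rad, at rest and released (value of joint plunger above 0.0175 m and y of head in the frame of rail_mouth above 0.11 m and x of head in the frame of rail_mouth between -0.004 and 0.004 m and z of head in the frame of rail_mouth between -0.005 and 0.005 m and angle between hanger's own z axis and vertical below 0.15 rad and angle between the y axis of hanger and the y axis of rail, either way round below 0.12 rad and linear speed of hanger below 0.02 m/s and contact force between the fingers and hanger below 0.1 N); the robot touches nothing.
It fails at once if the hanger is forced: more than 30 N in all between it and the rail, its clamp or plunger (contact force between hanger and rail above 30 N).
It fails at once if the plunger is pushed while the hanger's head is not well inside the rail (value of joint plunger above 0.004 m and (y of head in the frame of rail_mouth below 0.09 m or not (x of head in the frame of rail_mouth between -0.006 and 0.006 m and z of head in the frame of rail_mouth between -0.007 and 0.007 m))).
It fails at once if the robot itself pushes on the rail, clamp or plunger (contact force between any of the fingers, the arm and rail above 5 N).
It fails at once if the jar is tipped over (angle between hanger's own z axis and vertical above 0.6 rad).
It fails at once if a bystander is shifted by more than 20 mm (distance of any of plain_jar, cup, paint_pot, sponge from where it was at the start of the episode above 0.02 m).
It also fails if it takes over 64 s, if anything falls off the work surface, if the arm or the gripper's body presses on something with over 40 N, if the wrist force passes 120 N, or if a joint passes its speed limit or range.

## Working session

There is one attempt and no reset: what is moved stays moved. The work goes in short steps, Python scripts to look and compute and a tool call to move; the robot and the scene stay as the last step left them, time stands still between calls to the robot, and variables do not carry over. Pictures are saved under pics/ and viewed, at most 10 in all, crops included, and the job is handed in when it is done.

Besides the shell and the picture viewer there is one more tool, called after "Call:" as name(argument=value, ...) on one line, values as JSON. step_arm: Moves the arm, as the interface text tells. Its arguments: {"type":"object","properties":{"steps":{"type":"array","items":{"type":"number"}},"grip_force":{"type":"number"}},"required":["steps"]}

```bash
mkdir -p pics; python3 - <<'E'
from cell import env
import cv2,pickle
for n in ("side","top"):
    c=env.read_camera(n); pickle.dump(c,open(n+".pkl","wb"))
    cv2.imwrite(f"pics/{n}0.png",c["image"][:,:,::-1])
    print(n,c["camera_matrix"].round(1).tolist(),c["R"].round(4).tolist(),c["t"].round(4).tolist())
o=env.get_obs();print(o["tool_pos"],o["tool_rot"],o["force"],o["time_s"],o["grip_width"])
E
```

```text
side [[569.0, 0.0, 313.7], [0.0, 569.0, 239.9], [0.0, 0.0, 1.0]] [[-0.9577, -0.2875, 0.0131], [-0.1958, 0.6174, -0.7619], [0.2109, -0.7323, -0.6475]] [0.5554, 0.2476, 1.452]
top [[569.1, 0.0, 324.7], [0.0, 569.1, 237.9], [0.0, 0.0, 1.0]] [[0.0026, -0.9999, 0.0126], [-0.9916, -0.0042, -0.1294], [0.1294, -0.0122, -0.9915]] [-0.0694, 0.6048, 1.2667]
[0.20311032 0.61726893 0.40379753] [-1.79905409e+02  7.81416941e-03  1.61791640e+02] [ 0.16973564 -1.07494616  0.58967715] 0.1 0.08696507916209198
```

View pics/side0.png

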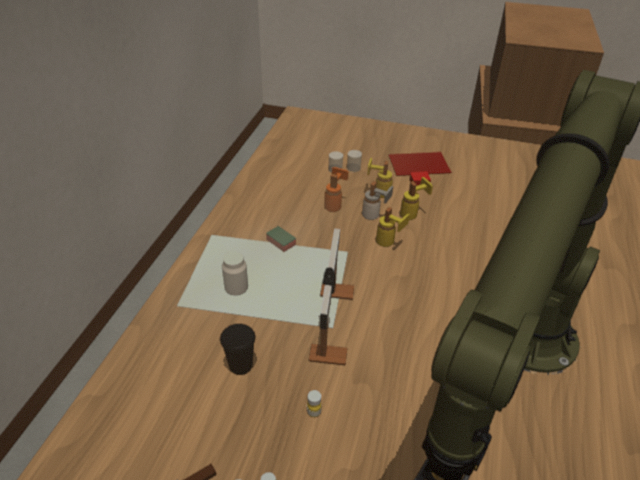

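View pics/top0.png

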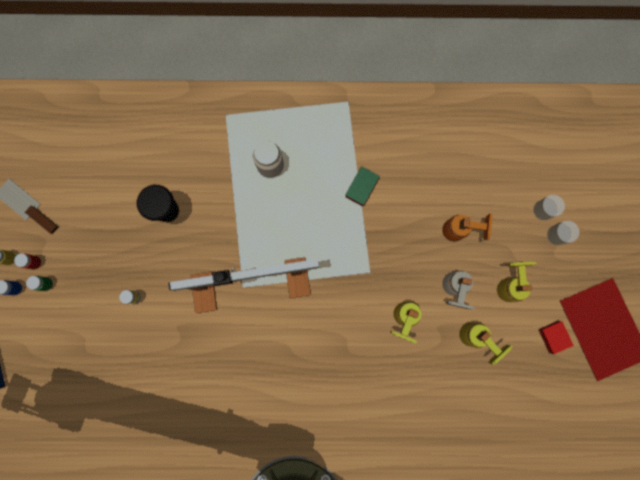

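```bash
python3 - <<'E'
import cv2,numpy as np
t=cv2.imread("pics/top0.png");s=cv2.imread("pics/side0.png")
a=cv2.resize(t[255:325,425:505],None,fx=5,fy=5,interpolation=cv2.INTER_CUBIC)
b=cv2.resize(s[170:230,350:430],None,fx=5,fy=5,interpolation=cv2.INTER_CUBIC)
c=cv2.resize(t[240:320,160:350],None,fx=4.2,fy=4.2,interpolation=cv2.INTER_CUBIC)[:, :800]
b=cv2.copyMakeBorder(b,0,a.shape[0]-b.shape[0],0,0,cv2.BORDER_CONSTANT)
cv2.imwrite("pics/crop1.png",np.hstack([a,b])); 
d=cv2.resize(s[220:370,290:370],None,fx=3.8,fy=3.8,interpolation=cv2.INTER_CUBIC)
cv2.imwrite("pics/crop2.png",c);cv2.imwrite("pics/crop3.png",d)
E
```

```text
(no output)
```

View pics/crop1.png

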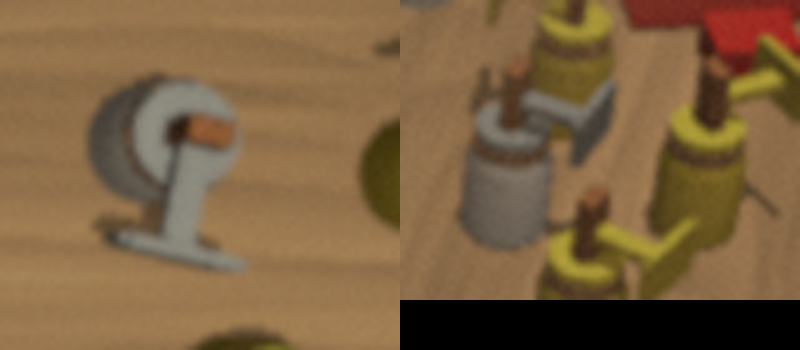

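View pics/crop2.png

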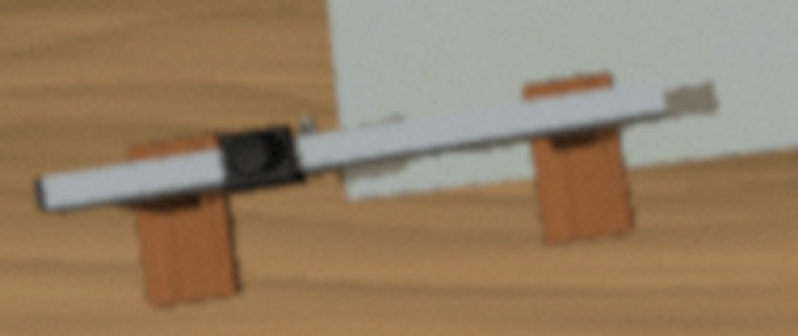

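View pics/crop3.png

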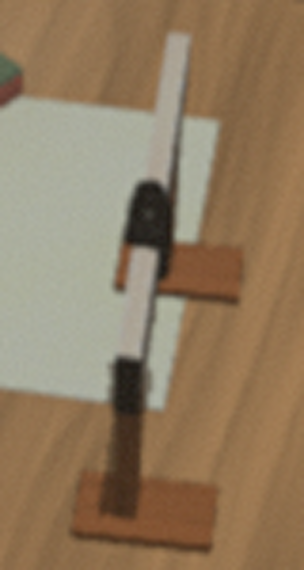

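```bash
cat > h.py <<'E'
import numpy as np,cv2,pickle
from scipy.optimize import least_squares
C={n:pickle.load(open(n+".pkl","rb")) for n in("side","top")}
def proj(n,X,C=C):
    c=C[n]; p=(np.asarray(X)@c["R"].T+c["t"])@c["camera_matrix"].T; return p[...,:2]/p[...,2:]
def ray(n,uv,z,C=C):
    c=C[n]; d=c["R"].T@np.linalg.solve(c["camera_matrix"],[*uv,1]); o=-c["R"].T@c["t"]; return o+d*(z-o[2])/d[2]
def un(p,off,s): return (np.array(p)+.5)/s-.5+np.array(off)
E
python3 - <<'E'
from h import *
T=lambda p:un(p,(160,240),4.2); S=lambda p:un(p,(290,220),3.8)
m=ray("top",T((664,100)),.183);l=ray("top",T((41,194)),.183);print("rail top",m,l,np.linalg.norm(m-l),np.degrees(np.arctan2(*(l-m)[[1,0]])))
m=ray("side",S((177.5,34)),.183);l=ray("side",S((131,358)),.183);print("rail side",m,l,np.linalg.norm(m-l),np.degrees(np.arctan2(*(l-m)[[1,0]])))
A=lambda p:un(p,(425,255),5); B=lambda p:un(p,(350,170),5)
print("tab top",ray("top",A((210,131)),.125),"side",ray("side",B((118,63)),.125))
print("lid",ray("top",A((186,131)),.081))
a,b=ray("top",A((110,236)),.118),ray("top",A((246,266)),.118);print("head",a,b,(a+b)/2,np.linalg.norm(a-b),np.degrees(np.arctan2(*(a-b)[[1,0]])))
a,b=ray("side",B((215,84)),.118),ray("side",B((176,127)),.118);print("head side",a,b,(a+b)/2,np.linalg.norm(a-b),np.degrees(np.arctan2(*(b-a)[[1,0]])))
E
```

```text
rail top [ 0.53406346 -0.05148112  0.183     ] [0.48781096 0.24684015 0.183     ] 0.3018855278681127 98.81311582985806
rail side [ 0.53663336 -0.0527263   0.183     ] [0.48538458 0.2435638  0.183     ] 0.3006896357388044 99.8132539472168
tab top [ 0.50306026 -0.36878278  0.125     ] side [ 0.50299245 -0.37478742  0.125     ]
lid [ 0.50546607 -0.36969262  0.081     ]
head [ 0.45860307 -0.32652073  0.118     ] [ 0.44606374 -0.38429326  0.118     ] [ 0.45233341 -0.355407    0.118     ] 0.059117680325407984 77.75409146843242
head side [ 0.44292181 -0.38098462  0.118     ] [ 0.45697201 -0.32927916  0.118     ] [ 0.44994691 -0.35513189  0.118     ] 0.05358043311373721 74.7977950085991
```

Candidates for the hanger in the top view are grey-white (461,282), orange (461,227), and yellow (409,313), (481,336) and (517,288). The plain jars at (553,206), (567,232) and (267,158) have no hanger. The crop confirms the grey-white one: wooden tab, steel arm, head plate pointing towards the robot. The rail's capped end is at (169,286) and its mouth is at (318,264).

Call:
step_arm(steps=[0.65,0,0,-25,-3.7,0.65,-47,-17,-10,0,0.65,-47,-17,-10,0,0.65,-47,-17,0,0,0.65,-47,-17,0,0,0.65,-47,-17,0,0,0.65,-46,-15,0,0,0.65,-33,-43,0,0,0.65,-33,-43,0,0,0.65,-33,-43,0,0,0.65,-33,-43,0,0,0.65,-33,-43,0,0])

```text
time_s: 1.6
tool_pos: [0.5563, 0.199, 0.4494]
tool_rot: [-180.0, -0.0, 165.5]
force: [0.3, -0.5, -0.5]
grip_width: 0.0564
grasp_force: 0.0
```

Call:
step_arm(steps=[0.65,-33,-43,0,0,0.65,-33,-43,0,0,0.65,-33,-43,0,0,0.65,0,-54,0,0,0.65,0,-54,0,0,0.65,0,-54,0,0,0.65,0,-54,0,0,0.65,0,-54,0,0,0.65,0,-54,0,0,0.65,0,-54,0,0,0.65,0,-40,0,0,0.65,0,0,0,0])

```text
time_s: 3.1
tool_pos: [0.5123, -0.3576, 0.4493]
tool_rot: [-179.9, -0.1, 165.1]
force: [0.7, 0.3, 0.3]
grip_width: 0.0563
grasp_force: 0.0
```

Call:
step_arm(steps=[0.65,5.5,-15.5,40,0,0.65,0,0,45,0,0.65,0,0,44,0,0.65,0,0,0,0,0.65,0,0,0,0])

```text
time_s: 3.72
tool_pos: [0.5065, -0.367, 0.3223]
tool_rot: [-180.0, 0.1, 165.5]
force: [0.1, -0.4, 0.1]
grip_width: 0.0566
grasp_force: 0.0
```

```bash
python3 - <<'E'
from cell import env
from h import *
o=env.get_obs(); print(o["tool_pos"].round(4),o["tool_rot"].round(1),o["qpos"].round(0))
ims=[]
for n,r in(("side",(130,260,320,450)),("top",(220,350,395,525))):
    c=env.read_camera(n); u=proj(n,o["tool_pos"]-[0,0,.164]);print(n,u)
    ims.append(cv2.resize(c["image"][r[0]:r[1],r[2]:r[3],::-1],None,fx=3,fy=3,interpolation=cv2.INTER_CUBIC))
cv2.imwrite("pics/g1.png",np.hstack(ims))
E
```

```text
[ 0.5065 -0.367   0.3223] [-1.800e+02  1.000e-01  1.655e+02] [  6.  20.  34.  94. -12.  69. 118.]
side [372.42711662 174.2986451 ]
top [469.85837075 278.27967289]
```

View pics/g1.png

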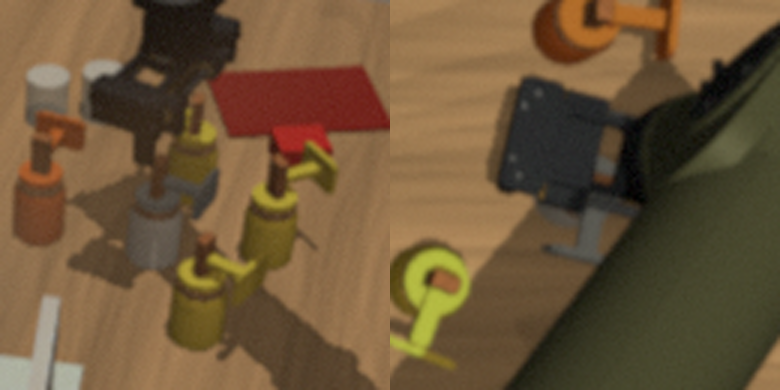

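Call:
step_arm(steps=[0.65,2,-5,0,0,0.65,0,0,16,0,0.65,0,0,16,0,0.65,0,0,16,0,0.65,0,0,0,0,0.1,0,0,0,0,0.1,0,0,0,0,0.1,0,0,0,0,0.1,0,0,0,0,0.1,0,0,0,0,0.1,0,0,0,0], grip_force=10)

```text
time_s: 5.2
tool_pos: [0.5026, -0.3713, 0.2729]
tool_rot: [180.0, 0.0, 165.5]
force: [0.3, 1.2, 1.1]
grip_width: 0.0198
grasp_force: 9.9
```

Call:
step_arm(steps=[0,0,0,0,0,0,0,0,0,0,0,0,0,-5,0,0,0,0,-20,0,0,0,0,-40,0,0,0,0,0,0,0,0,0,0,0], grip_force=45)

```text
time_s: 6.08
tool_pos: [0.5021, -0.3715, 0.3375]
tool_rot: [180.0, -0.0, 165.5]
force: [-0.0, 0.4, -3.6]
grip_width: 0.0197
grasp_force: 44.8
```

Call:
step_arm(steps=[0,0,0,-40,0,0,0,0,-45,0,0,-3,37,0,0,0,-3,37,0,0,0,-3,37,0,0,0,-3,37,0,0,0,-3,37,0,0,0,-3,37,0,0,0,0,37,0,0,0,0,38,0,0,0,0,0,0,-8,0,0,0,0,-8])

```text
time_s: 7.58
tool_pos: [0.594, -0.0875, 0.4207]
tool_rot: [-180.0, -0.2, -178.2]
force: [-0.2, -0.5, -2.7]
grip_width: 0.0199
grasp_force: 44.8
```

Call:
step_arm(steps=[0,0,0,0,-7.8,0,0,0,30,0,0,0,0,30,0,0,0,0,20,0,0,0,0,0,0,0,0,0,0,0])

```text
time_s: 8.32
tool_pos: [0.5944, -0.0886, 0.3429]
tool_rot: [-180.0, -0.0, -170.7]
force: [0.1, -1.2, -2.5]
grip_width: 0.0198
grasp_force: 44.8
```

```bash
python3 - <<'E'
from cell import env
from h import *
o=env.get_obs(); print(o["tool_pos"].round(4),o["tool_rot"].round(2),o["force"].round(1),o["wrist_torque"].round(2),o["qpos"].round(0))
D={n:env.read_camera(n) for n in("side","top")}; pickle.dump((o,D),open("p1.pkl","wb"))
ims=[cv2.resize(D["side"]["image"][180:330,290:390,::-1],None,fx=4,fy=4,interpolation=cv2.INTER_CUBIC),
cv2.resize(D["top"]["image"][220:320,280:380,::-1],None,fx=4,fy=4,interpolation=cv2.INTER_CUBIC)]
ims[1]=cv2.copyMakeBorder(ims[1],0,200,0,0,cv2.BORDER_CONSTANT)
cv2.imwrite("pics/p1.png",np.hstack(ims))
E
```

```text
[ 0.5944 -0.0886  0.3429] [-1.7999e+02 -1.0000e-02 -1.7071e+02] [ 0.1 -1.2 -2.5] [ 0.05 -0.04 -0.06] [-13.  15.  23.  96.  -6.  70. 110.]
```

View pics/p1.png

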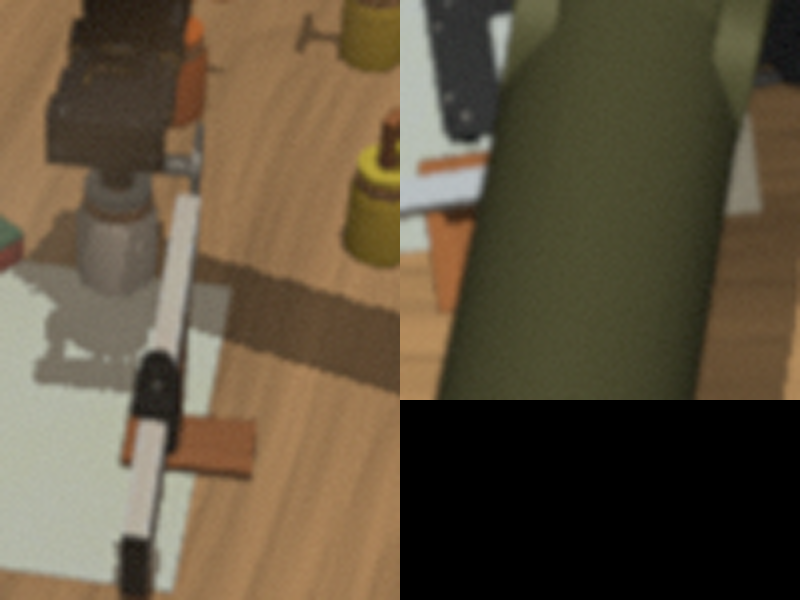

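```bash
python3 - <<'E'
from h import *
m=np.array([.5353,-.0521]);a=np.radians(9.3);yd=np.array([-np.sin(a),np.cos(a)]);xd=np.array([np.cos(a),np.sin(a)])
def prof(n,im,o,z,s,w):
    P=np.array([[*(o+xd*x+yd*t),z] for t in s for x in w]);u=proj(n,P).astype(np.float32).reshape(len(s),len(w),2)
    return cv2.remap(im,u[...,0],u[...,1],cv2.INTER_CUBIC).mean(0).mean(-1)
w=np.arange(-.016,.0161,.0005)
def edges(p):
    g=np.gradient(cv2.GaussianBlur(p[None].astype(np.float32),(5,1),0)[0]);i=np.argsort(-abs(g))[:1];
    pk=[k for k in range(1,len(g)-1) if abs(g[k])>=abs(g[k-1]) and abs(g[k])>abs(g[k+1]) and abs(g[k])>2]
    return [(round(w[k]*1000,1),round(float(g[k]),1)) for k in pk]
for n in C:
    for lo,hi in((.01,.05),(.05,.09),(.09,.13),(.13,.16),(.25,.29)):
        print(n,lo,edges(prof(n,C[n]["image"],m,.183,np.arange(lo,hi,.002),w)))
o,D=pickle.load(open("p1.pkl","rb"))
ps=np.radians(189.29);h=o["tool_pos"][:2]+.0525*np.array([np.cos(ps),np.sin(ps)]);zb=o["tool_pos"][2]-.2729
print("head pred",h,"in mouth frame",(h-m)@xd,(h-m)@yd,"base z",zb)
for lo,hi in((-.02,-.012),(-.012,0),(0,.012),(.012,.022)):
    p=prof("side",D["side"]["image"],h,zb+.118,np.arange(lo,hi,.002),w);print(lo,edges(p)); print(p[::2].round().astype(int).tolist())
# along-rail mouth edge
for n in C:
    s=np.arange(-.02,.02,.001);P=np.array([[*(m+xd*x+yd*t),.183] for x in(-.004,0,.004) for t in s]);u=proj(n,P).astype(np.float32).reshape(3,-1,2)
    p=cv2.remap(C[n]["image"],u[...,0],u[...,1],cv2.INTER_CUBIC).mean(0).mean(-1);print(n,p[::2].round().astype(int).tolist())
E
```

```text
side 0.01 [(np.float64(-7.0), 6.6), (np.float64(8.0), -4.9)]
side 0.05 [(np.float64(-12.0), -2.9), (np.float64(-7.0), 8.0), (np.float64(8.5), -4.5)]
side 0.09 [(np.float64(-12.0), -9.6), (np.float64(-7.0), 9.0)]
side 0.13 [(np.float64(-13.5), -12.2), (np.float64(-8.0), 9.0), (np.float64(-3.0), -3.0), (np.float64(12.5), 3.9)]
side 0.25 [(np.float64(-11.5), -10.0), (np.float64(-6.5), 9.9)]
top 0.01 [(np.float64(-15.0), -2.5), (np.float64(-6.5), 10.0), (np.float64(9.5), -5.0), (np.float64(15.0), 2.7)]
top 0.05 [(np.float64(-11.5), -4.7), (np.float64(-6.0), 10.0), (np.float64(9.5), -3.7)]
top 0.09 [(np.float64(-10.5), -8.0), (np.float64(-6.0), 9.2)]
top 0.13 [(np.float64(-15.0), -5.4), (np.float64(-10.5), -3.1), (np.float64(-6.0), 9.6), (np.float64(8.0), -2.1)]
top 0.25 [(np.float64(-13.5), -2.4), (np.float64(-6.0), 10.0), (np.float64(10.0), -6.6)]
head pred [ 0.54254469 -0.09708877] in mouth frame -0.00012089385906365478 -0.045568189870850345 base z 0.06999926886075869
-0.02 [(np.float64(-4.0), -4.0), (np.float64(2.5), 2.9)]
[111, 109, 109, 109, 110, 112, 114, 115, 114, 112, 110, 105, 9
[... 263 characters left out ...]
105, 105, 106, 107, 110, 111, 112, 112, 112]
0 [(np.float64(-6.0), -2.6), (np.float64(-2.5), 2.2), (np.float64(3.0), -2.2)]
[110, 110, 110, 111, 111, 111, 111, 110, 109, 107, 102, 97, 96, 99, 104, 108, 111, 111, 109, 105, 101, 98, 96, 95, 96, 96, 97, 98, 99, 101, 102, 104, 104]
0.012 [(np.float64(-3.5), 2.7), (np.float64(1.5), -3.4)]
[110, 110, 110, 110, 111, 111, 110, 109, 106, 102, 99, 99, 103, 109, 113, 114, 112, 106, 99, 93, 90, 91, 93, 96, 99, 100, 102, 102, 102, 100, 98, 95, 90]
side [110, 111, 111, 110, 109, 109, 110, 115, 123, 134, 144, 153, 156, 159, 159, 159, 159, 159, 159, 159]
top [118, 122, 124, 124, 121, 120, 120, 122, 124, 127, 140, 158, 167, 167, 167, 167, 167, 168, 169, 167]
```

Call:
step_arm(steps=[0,-1.3,0,5,0,0,0,6,5,0,0,0,6,0,0,0,0,0,0,0,0,0,0,0,0])

```text
time_s: 9.05
tool_pos: [0.5937, -0.0764, 0.333]
tool_rot: [-180.0, 0.0, -170.7]
force: [-0.3, 1.2, -2.9]
grip_width: 0.0199
grasp_force: 44.8
```

Call:
step_arm(steps=[0,0,2,0,0,0,0,2,0,0,0,0,1,0,0,0,0,1,0,0,0,0,1,0,0,0,0,1,0,0,0,0,0,0,0])

```text
time_s: 9.93
tool_pos: [0.5923, -0.0684, 0.3328]
tool_rot: [180.0, 0.0, -170.7]
force: [0.6, 0.0, -3.5]
grip_width: 0.0197
grasp_force: 44.8
```

Call:
step_arm(steps=[0,0,1,0,0,0,0,1,0,0,0,0,1,0,0,0,0,1,0,0,0,0,0,0,0])

```text
time_s: 10.55
tool_pos: [0.5917, -0.0645, 0.3328]
tool_rot: [180.0, 0.0, -170.7]
force: [0.1, 0.2, -3.7]
grip_width: 0.0193
grasp_force: 44.8
```

Call:
step_arm(steps=[0,0,1,0,0,0,0,1,0,0,0,0,1,0,0,0,0,1,0,0,0,0,0,0,0])

```text
time_s: 11.18
tool_pos: [0.591, -0.0606, 0.3328]
tool_rot: [180.0, 0.0, -170.7]
force: [-0.3, -0.1, -3.0]
grip_width: 0.0196
grasp_force: 44.8
```

Call:
step_arm(steps=[0,0,2,0,0,0,0,2,0,0,0,0,2,0,0,0,0,2,0,0,0,0,2,0,0,0,0,2,0,0,0,0,2,0,0,0,0,2,0,0,0,0,2,0,0,0,0,2,0,0,0,0,0,0,0])

```text
time_s: 12.55
tool_pos: [0.5878, -0.0407, 0.3328]
tool_rot: [180.0, 0.0, -170.7]
force: [-0.1, -0.8, -2.8]
grip_width: 0.0196
grasp_force: 44.8
```

Call:
step_arm(steps=[0,-0.5,0,0,0,0,-0.5,0,0,0,0,0,0,0,0])

```text
time_s: 12.92
tool_pos: [0.5888, -0.0409, 0.3328]
tool_rot: [180.0, 0.0, -170.7]
force: [-0.1, 0.3, -3.8]
grip_width: 0.0192
grasp_force: 44.8
```

Call:
step_arm(steps=[0,1,0,0,0,0,1,0,0,0,0,0,0,0,0])

```text
time_s: 13.3
tool_pos: [0.5867, -0.0411, 0.3328]
tool_rot: [180.0, 0.0, -170.7]
force: [0.3, -0.9, -3.1]
grip_width: 0.0197
grasp_force: 44.8
```

Call:
step_arm(steps=[0,-1,3,0,0,0,0,3,0,0,0,0,3,0,0,0,0,3,0,0,0,0,3,0,0,0,0,3,0,0,0,0,3,0,0,0,0,3,0,0,0,0,3,0,0,0,0,3,0,0,0,0,0,0,0])

```text
time_s: 14.68
tool_pos: [0.5829, -0.011, 0.3328]
tool_rot: [180.0, 0.0, -170.7]
force: [-0.5, -0.7, -4.1]
grip_width: 0.0194
grasp_force: 44.8
```

Call:
step_arm(steps=[0,0,4,0,0,0,0,4,0,0,0,0,4,0,0,0,0,4,0,0,0,0,4,0,0,0,0,4,0,0,0,0,4,0,0,0,0,4,0,0,0,0,4,0,0,0,0,4,0,0,0,0,0,0,0])

```text
time_s: 16.05
tool_pos: [0.5764, 0.0286, 0.3328]
tool_rot: [180.0, 0.0, -170.7]
force: [0.6, 0.2, -3.3]
grip_width: 0.0198
grasp_force: 44.8
```

Call:
step_arm(steps=[0,0,3,0,0,0,0,3,0,0,0,0,3,0,0,0,0,3,0,0,0,0,3,0,0,0,0,3,0,0,0,0,3,0,0,0,0,3,0,0,0,0,3,0,0,0,0,0,0,0])

```text
time_s: 17.3
tool_pos: [0.5721, 0.0552, 0.3327]
tool_rot: [180.0, 0.0, -170.7]
force: [-0.2, -0.2, -3.6]
grip_width: 0.0197
grasp_force: 44.8
```

Call:
step_arm(steps=[0,-0.5,0,0,0,0,-0.5,0,0,0,0,0,0,0,0])

```text
time_s: 17.68
tool_pos: [0.5731, 0.0548, 0.3328]
tool_rot: [-180.0, 0.0, -170.7]
force: [-0.2, -0.8, -2.9]
grip_width: 0.0194
grasp_force: 44.8
```

Call:
step_arm(steps=[0,1,0,0,0,0,1,0,0,0,0,0,0,0,0])

```text
time_s: 18.05
tool_pos: [0.5711, 0.0546, 0.3328]
tool_rot: [180.0, 0.0, -170.7]
force: [0.5, 0.5, -3.5]
grip_width: 0.0197
grasp_force: 44.8
```

Call:
step_arm(steps=[0,-1,1.5,0,0,0,0,1.5,0,0,0,0,1.5,0,0,0,0,1.5,0,0,0,0,1.5,0,0,0,0,1.5,0,0,0,0,1.5,0,0,0,0,1.5,0,0,0,0,1.5,0,0])

```text
time_s: 19.18
tool_pos: [0.5699, 0.0682, 0.3328]
tool_rot: [180.0, 0.0, -170.7]
force: [0.4, 0.1, -3.1]
grip_width: 0.0195
grasp_force: 44.8
```

Call:
step_arm(steps=[0,0,1.5,0,0,0,0,1.5,0,0,0,0,1.5,0,0,0,0,1.5,0,0,0,0,1.5,0,0,0,0,1.5,0,0])

```text
time_s: 19.92
tool_pos: [0.5685, 0.0771, 0.3328]
tool_rot: [180.0, 0.0, -170.7]
force: [0.3, 0.4, -2.9]
grip_width: 0.0199
grasp_force: 44.8
```

Call:
step_arm(steps=[0,0,1.5,0,0,0,0,1.5,0,0,0,0,1.5,0,0,0,0,1.5,0,0,0,0,1.5,0,0,0,0,1.5,0,0])

```text
time_s: 20.68
tool_pos: [0.5675, 0.0837, 0.333]
tool_rot: [-179.8, 0.0, -170.8]
force: [2.5, -6.0, -2.6]
grip_width: 0.0197
grasp_force: 45.1
```

Call:
step_arm(steps=[0,0,1.5,0,0,0,0,1.5,0,0,0,0,1.5,0,0,0,0,1.5,0,0,0,0,1.5,0,0,0,0,1.5,0,0])

```text
time_s: 21.42
tool_pos: [0.5661, 0.0925, 0.333]
tool_rot: [-179.8, 0.0, -170.8]
force: [2.7, -5.9, -2.1]
grip_width: 0.0197
grasp_force: 45.1
```

Call:
step_arm(steps=[0,0,1,0,0,0,0,1,0,0,0,0,1,0,0])

```text
time_s: 21.8
tool_pos: [0.5656, 0.0955, 0.3329]
tool_rot: [-179.8, 0.0, -170.8]
force: [0.7, -6.0, -2.8]
grip_width: 0.0198
grasp_force: 45.1
```

Call:
step_arm(steps=[0,0,1,0,0,0,0,1,0,0])

```text
time_s: 22.05
tool_pos: [0.5653, 0.0975, 0.3329]
tool_rot: [-179.8, 0.0, -170.8]
force: [2.3, -5.8, -2.7]
grip_width: 0.0194
grasp_force: 45.1
```

Call:
step_arm(steps=[0,0,0.7,0,0,0,0,0.7,0,0])

```text
time_s: 22.3
tool_pos: [0.5651, 0.0989, 0.3329]
tool_rot: [-179.8, 0.0, -170.8]
force: [1.0, -6.0, -3.9]
grip_width: 0.0191
grasp_force: 45.1
```

Call:
step_arm(steps=[0,0,0.7,0,0,0,0,0.7,0,0])

```text
time_s: 22.55
tool_pos: [0.5649, 0.1, 0.333]
tool_rot: [-179.8, 0.0, -170.8]
force: [2.2, -6.4, -3.4]
grip_width: 0.0197
grasp_force: 45.2
```

Call:
step_arm(steps=[0,0,0.7,0,0,0,0,0.5,0,0])

```text
time_s: 22.8
tool_pos: [0.5649, 0.1004, 0.333]
tool_rot: [-179.7, 0.1, -170.8]
force: [2.2, -9.0, -3.6]
grip_width: 0.0197
grasp_force: 45.3
```

Call:
step_arm(steps=[0,0,0.5,0,0,0,0,0.5,0,0])

```text
time_s: 23.05
tool_pos: [0.5649, 0.1007, 0.333]
tool_rot: [-179.6, 0.1, -170.8]
force: [1.7, -9.9, -1.8]
grip_width: 0.0196
grasp_force: 45.5
```

Call:
step_arm(steps=[0,0,0,0,0,0,0,0,0,0])

```text
time_s: 23.3
tool_pos: [0.5649, 0.1007, 0.3331]
tool_rot: [-179.6, 0.1, -170.8]
force: [2.2, -9.7, -2.8]
grip_width: 0.0197
grasp_force: 45.4
```

Call:
step_arm(steps=[0,0,0,0,0,0,0,0,0,0,0,0,0,0,0,0,0,0,0,0,0,0,0,0,0,0,0,0,0,0,0,0,0,0,0,0,0,0,0,0])

```text
time_s: 24.3
tool_pos: [0.5649, 0.1007, 0.3331]
tool_rot: [-179.6, 0.1, -170.8]
force: [2.9, -9.2, -2.8]
grip_width: 0.0196
grasp_force: 45.4
```

Call:
step_arm(steps=[0,0,-0.8,0,0,0,0,-0.8,0,0,0,0,-0.8,0,0,0,0,-0.6,0,0,0,0,0,0,0])

```text
time_s: 24.92
tool_pos: [0.5649, 0.0996, 0.3329]
tool_rot: [-179.8, 0.0, -170.8]
force: [2.7, -4.9, -2.7]
grip_width: 0.0194
grasp_force: 45.1
```

Call:
step_arm(steps=[0,0,0,0.5,0,0,0,0,0.5,0,0,0,0,0.5,0,0,0,0,0,0])

```text
time_s: 25.42
tool_pos: [0.565, 0.0996, 0.3321]
tool_rot: [-179.8, 0.1, -170.8]
force: [1.1, -5.9, 1.2]
grip_width: 0.0196
grasp_force: 45.1
```

Call:
step_arm(steps=[0,0,-0.6,-0.4,0,0,0,-0.6,0,0,0,0,0,0,0])

```text
time_s: 25.8
tool_pos: [0.565, 0.0994, 0.3321]
tool_rot: [-179.9, 0.0, -170.7]
force: [1.1, -5.2, 0.4]
grip_width: 0.0196
grasp_force: 45.1
```

Call:
step_arm(steps=[0,0,-0.6,0,0,0,0,-0.5,0,0,0,0,0,0,0])

```text
time_s: 26.18
tool_pos: [0.565, 0.0991, 0.332]
tool_rot: [-180.0, 0.0, -170.7]
force: [0.6, -4.4, 0.8]
grip_width: 0.0197
grasp_force: 45.0
```

Call:
step_arm(steps=[0,0,-0.4,0,0,0,0,-0.4,0,0,0,0,0,0,0])

```text
time_s: 26.55
tool_pos: [0.565, 0.0988, 0.3316]
tool_rot: [180.0, 0.0, -170.7]
force: [0.6, -3.8, -1.1]
grip_width: 0.0198
grasp_force: 45.0
```

Call:
step_arm(steps=[0,0,0,0,0,0,0,0,0,0], grip_force=10)

```text
time_s: 26.8
tool_pos: [0.5649, 0.099, 0.3315]
tool_rot: [180.0, 0.0, -170.7]
force: [2.0, -2.3, -2.4]
grip_width: 0.0201
grasp_force: 10.0
```

Call:
step_arm(steps=[0.28,0,0,0,0,0.36,0,0,0,0,0.4,0,0,0,0,0.4,0,0,0,0,0.4,0,0,0,0])

```text
time_s: 27.42
tool_pos: [0.5649, 0.0988, 0.3318]
tool_rot: [180.0, 0.0, -170.7]
force: [-0.3, 0.2, -0.1]
grip_width: 0.0349
grasp_force: 0.0
```

```bash
python3 - <<'E'
from cell import env
from h import *
o=env.get_obs(); print(o["tool_pos"].round(4),o["force"].round(1),o["grip_width"],o["grasp_force"])
c=env.read_camera("side")
cv2.imwrite("pics/r1.png",cv2.resize(c["image"][200:350,260:420,::-1],None,fx=4,fy=4,interpolation=cv2.INTER_CUBIC))
E
```

```text
[0.5649 0.0988 0.3318] [-0.3  0.2 -0.1] 0.03488957389847883 0.0
```

View pics/r1.png

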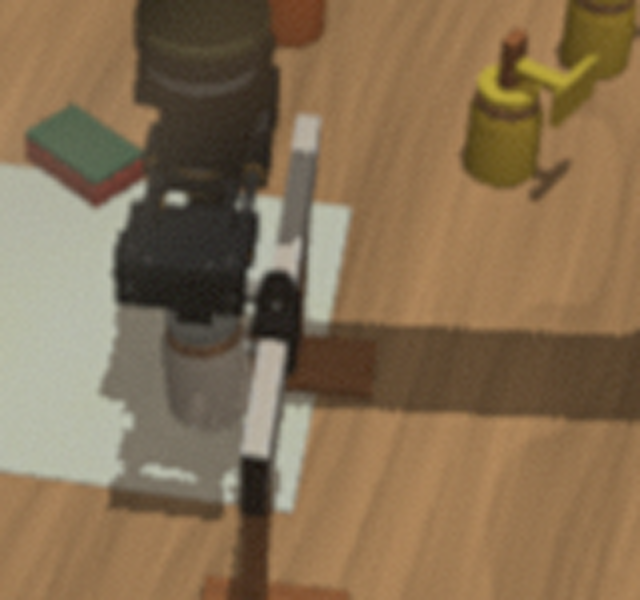

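The side view shows the jar at (205,370) hanging upright on the slot side, next to the clamp at (275,310). The fingers are off it, so I'm withdrawing straight up.

Call:
step_arm(steps=[0.4,0,0,-5,0,0.4,0,0,-10,0,0.4,0,0,-20,0,0.4,0,0,-40,0,0.4,0,0,-40,0,0.4,0,0,-30,0,0.4,-20,-55,0,0,0.4,-20,-55,0,0,0.4,-20,-55,0,0,0.4,-20,-55,0,0,0.4,0,0,0,0])

```text
time_s: 28.85
tool_pos: [0.6798, -0.1117, 0.476]
tool_rot: [-179.8, -0.1, -171.2]
force: [-0.3, 0.3, -0.9]
grip_width: 0.0347
grasp_force: 0.0
```

```bash
python3 - <<'E'
from cell import env
from h import *
o=env.get_obs(); print(o["tool_pos"].round(4),o["force"].round(1))
s=env.read_camera("side")["image"][200:350,280:380,::-1];t=env.read_camera("top")["image"][200:320,150:250,::-1]
f=lambda a:cv2.resize(a,(400,a.shape[0]*4),interpolation=cv2.INTER_CUBIC)
cv2.imwrite("pics/f1.png",np.hstack([f(s),cv2.copyMakeBorder(f(t),0,120,0,0,cv2.BORDER_CONSTANT)]))
E
```

```text
[ 0.6798 -0.1117  0.476 ] [-0.3  0.3 -0.9]
```

View pics/f1.png

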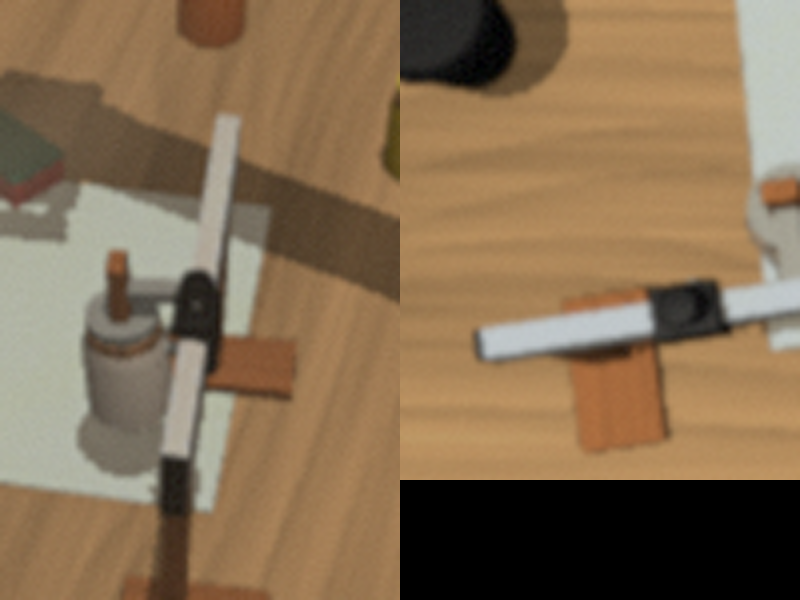

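The jar hangs upright on the rail, with its tab at (118,255), its arm in the slot at (155,290) beside the clamp, and the robot clear. I'm handing in.

```bash
python3 -c "
from cell import env
print(env.sign_off())"
```

```text
the job is handed in; nothing more can be done
None
```

The job is handed in, with no verdict shown: the jar is hanging upright on the rail and released, after the plunger was pressed to its apparent stop at about 10 N for over a second. The robot is clear, and I saw no sign that other objects were disturbed.

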